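# Divide the loaf bin and hold its lid open

## Task

Get the loaf bin ready for a fresh loaf: take the divider board out of its stand and slide it down through the slot in the bin's top, keeping hold of it (no dropping) until it is fully home on the bin's floor, then let go of it. Then lift the bin's lid by its handle and hold it open at 45 degrees for the loaf to be put in; finish while still holding the lid there, since it falls shut if released. Leave everything else where it stands.

Things in the scene. Friction and masses are not known exactly. Their poses are not given: they have to be found in the camera images.
- bin: Fixed light wooden loaf bin, 220 (its x) by 320 (its y) by 120 high, walls 10. Origin: centre of its underside; x points from its front (robot side) to its back, y to its left. Inside floor 12 above the origin. Left part (y +20 to +160): fixed top 40 thick with the slot; the lid covers y -158 to +18. A panel on the front's left is decoration only.
- slot_mouth (a point): Centre of the slot's mouth in the bin's fixed top, 120 above the counter, at x 0, y +50 in the bin's frame. The slot runs along the bin's x: 143 long, 11 wide, 40 deep and open below into the bin, with a 4 mm chamfer round the mouth. The bin's floor is 108 below the mouth.
- divider: Loose flat board, about 120 g, standing in the stand: 8 thick (its y), plywood 140 wide (its x) from its foot to 108 high, then a green grip tab 70 wide, 8 thick, up to 155 high. Origin at the centre of its foot, z up. Either way round will do. Fully home its foot is on the bin's floor and its top is 47 above the bin's top.
- stand: Dark wooden block fixed to the counter, 170 by 80 by 40 high, with a groove along its x, 12 wide and 30 deep, in which the divider stands (its foot 10 above the counter). Origin at the centre of its underside. It may stand left or right of the bin.
- lid (a joint): Opening angle of the lid in rad: 0 shut, growing as it is lifted, end stop at 1.2; 45 degrees is 0.785. No catch and no spring: it falls shut by its own weight of about 300 g (0.7 to 1.4 times this) from every angle.
- lid_hinge (a point): Middle of the lid's hinge line, which runs along the bin's y on the bin's back top edge, 120 above the counter, at x +110, y -70 in the bin's frame. The lid is a wooden board 218 by 176 by 10; its free edge is at the bin's front and swings up and to the back.
- lid_handle (a point): Centre of the lid's handle: a dark round bar 12 across, 110 long, parallel to the hinge, on two 10 mm posts (50 either side of the centre). Lid shut: 195 in front of the hinge line and 50 above it, 40 above the lid's upper face. Moves with the lid; the bar may turn between the fingers.
- jar_a: Glass jar, amber, 60 across, 100 high, on the turntable; origin at its underside. A bystander.
- jar_b: Glass jar, green, 60 across, 85 high, on the turntable; origin at its underside. A bystander.
- turntable: Wooden lazy susan, 180 across, 30 high, carrying the two jars; fixed and does not turn. Origin at the centre of its underside. It stands on the other side of the bin from the stand.
- whisk: Steel whisk lying behind the bin, 250 long, 56 across; origin under its middle. A bystander.
- funnel: Red plastic funnel, mouth down, 100 across, 85 high; origin at its underside. A bystander.
- egg_cup: Blue ceramic egg holder with an egg, 50 across, 82 high; origin at its underside. A bystander.
Things that resemble listed ones, but are neither listed nor needed, are in the scene too. There is more than one size of the divider; the one meant has the size given above.

How it is judged:
By the outcome, as a careful person would: the job done as asked, in the order asked, and still so for the second after the job is handed in, while the arm keeps its last pose, push and grip.
It also fails if it takes over 64 s, if anything falls off the work surface, if the arm or the gripper's body presses on something with over 40 N, if the wrist force passes 120 N, or if a joint passes its speed limit or range.

## Robot

A 6-joint arm with a two-finger parallel gripper is mounted at the origin on the work surface. World frame = base frame: x ahead of the robot, y to its left, z up, the work surface at z = 0. Lengths are in mm, angles in degrees, forces in N, time in s.
With the tool pointing down it reaches from about 350 to 850 mm from the base axis. Payload 8.1 kg.
Tool frame: the origin (TCP) lies midway between the tips of the shut fingers; the grasp point (between the pads) lies bot.tcp_to_grasp behind it (bot.tcp_to_grasp is the distance from the TCP to the grasp point, in mm); z points along the fingers, y is the line along which they close (so a half turn about z gives the same grasp; the last joint's range is limited). The gripper opens to 93 mm and grips with 3 to 60 N. Pads are 15 mm wide; open, the fingers measure 128 mm over their backs; the gripper's body (75 mm by 188 mm) begins 65 mm behind the grasp point.
Start: joints at [-4.893, 7.471, 85.268, -0, 87.261, -4.893], TCP at [600.004, 0.022, 218.635] pointing down, gripper open.
Joint ranges: [-169.43, 169.43], [-51.17, 129.36], [1.28, 143.12], [-76.62, 256.62], [0, 156.53], [-152.29, 152.29]. Speed limits (degrees/s): [136.94, 136.94, 159.86, 180, 180, 180].

## Interface

Orientations are given as a 3x3 rotation matrix whose columns are the frame's x, y, z axes.
In Python, from station import bot, camera, calibration gives the robot as it stands.
- The arm moves only by the shell command python3 -m pendant 'ROWS' [OPENING] [FORCE]. ROWS is JSON, a list of rows, each an object of numbers: "dx", "dy", "dz": the shift along the tool's x, y, z as a fraction of full scale; "rx", "ry", "rz": the turn, a rotation vector about the tool's x, y, z as a fraction of full scale. In form: [{"dx": .., "dy": .., "dz": .., "rx": .., "ry": .., "rz": ..}, ...]. A call has 1 to 20 rows; each row is the pose to reach, as a shift and turn from the pose commanded when the call began, along the tool's axes at that moment, turning the shorter way round; what a row does not reach only later rows make up. Full scale, the value 1, is 0.15 m for a shift and 180 degrees for a turn. A row lasts 1/10 s, in which the tool goes at most 50 mm and 8.59 degrees, less where a joint would pass 70% of its speed; a pose out of reach is approached as far as the arm can. A call with a number of a shift or a turn outside -1 to 1 is refused whole. A call with a gripper value outside its range is refused whole. OPENING is the closure, from -1 (fully open) to 1 (shut), set as the call begins (- or left out, the last holds). The fingers move at their own pace and stop on an object; FORCE is the grip in N (left out, the last holds). Time passes only in rows, so rows that repeat a pose let the fingers close. It gives the time, the measured TCP pose, the force, the opening and the grip force at its end, in the units of the state.
- bot.state(): the state, without advancing time (a new reading comes with each control period).
- camera(name): name is "scene" or "side" or "wrist"; returns (picture, depth): 420x560x3 uint8, blue, green, red; 420x560 float32, mm along the optical axis (not along the pixel's ray), 0 where there is no reading.
- calibration(name): a dict with "vfov" (degrees; the focal length in pixels is half the picture's height over the tangent of half this angle, whatever the lens; pixels are square), "cx", "cy" (the principal point, pixels), "k1" (the pictures are not rectified: a ray, as slopes to the right and down, at radius r is drawn at 1 + k1 r^2 times it, then the intrinsics apply), "pose" (4x4, takes a point from camera to world coordinates). Camera axes: x right, y down, z forward; pixel columns grow to the right and rows downward; lengths in mm; the calibration is good to about 2 mm. A picture is of the moment at which its call begins: read the wrist's pose just before it. calibration takes no time and is no camera call; for the wrist camera it gives the pose at the moment of the call.
- bot.close_job(): hands the job in; it is judged then, once.
The state is a dict: "t": time; "q": joint angles; "qd": joint speeds; "tau": joint torques, N m; "tool_pos": TCP position; "tool_rot": TCP orientation; "wrist_force": force on the tool from outside, world axes, zero at the start; "moment": the same for the moment, N m; "width": finger opening in mm; "grip_force": force on a finger pad.
Only numpy, scipy, OpenCV 4.12 (cv2) and the standard library are available. Lean on these libraries where they do the work, as an engineer would, in place of code of your own. Each camera call takes 0.05 s, during which the arm holds its last target. There are 200 camera calls.

## Working session

There is one attempt and no reset: what is moved stays moved. The work goes in short steps, Python scripts to look and compute and a shell command to move; the robot and the scene stay as the last step left them, time stands still between calls to the robot, and variables do not carry over. Pictures are saved under pics/ and viewed, at most 10 in all, crops included, and the job is handed in when it is done.

```bash
mkdir -p pics; ls
cat > h.py <<'E'
import numpy as np, cv2
from station import bot, camera, calibration
def pt(c,d,u,v):
    f=210/np.tan(np.radians(c["vfov"]/2)); K=np.array([[f,0,c["cx"]],[0,f,c["cy"]],[0,0,1.]])
    uv=np.atleast_2d(np.array([u,v],float).T).reshape(-1,1,2)
    s=cv2.undistortPoints(uv,K,np.array([c["k1"],0,0,0,0.])).reshape(-1,2)
    z=np.asarray(d,float).reshape(-1)
    P=np.c_[s*z[:,None],z]
    T=np.array(c["pose"]); return P@T[:3,:3].T+T[:3,3]
def cloud(c,dep):
    v,u=np.mgrid[0:420,0:560]
    return pt(c,dep.ravel(),u.ravel().astype(float),v.ravel().astype(float)).reshape(420,560,3)
def shot(n,tag):
    c=calibration(n); p,d=camera(n); np.savez(f"{tag}.npz",p=p,d=d,**{k:np.array(c[k]) for k in c}); cv2.imwrite(f"pics/{tag}.png",p); return c,p,d
def load(tag):
    z=np.load(f"{tag}.npz"); c={k:z[k] if k=="pose" else float(z[k]) for k in("vfov","cx","cy","k1","pose")}
    return c,z["p"],z["d"]
E
python3 - <<'E'
from h import *
print(bot.tcp_to_grasp)
for n in("scene","side"):
    c,p,d=shot(n,n+"0"); print(n,np.array(c["pose"]).round(2).tolist(),c["vfov"])
E
```

```text
pics
18.8
scene [[0.73, 0.39, -0.56, 1094.94], [0.68, -0.4, 0.61, -568.07], [0.01, -0.83, -0.56, 683.93], [0.0, 0.0, 0.0, 1.0]] 57.1956573719697
side [[-0.98, -0.09, 0.19, 270.18], [-0.21, 0.48, -0.85, 1126.01], [-0.01, -0.87, -0.48, 724.75], [0.0, 0.0, 0.0, 1.0]] 47.73756746049162
```

View pics/scene0.png

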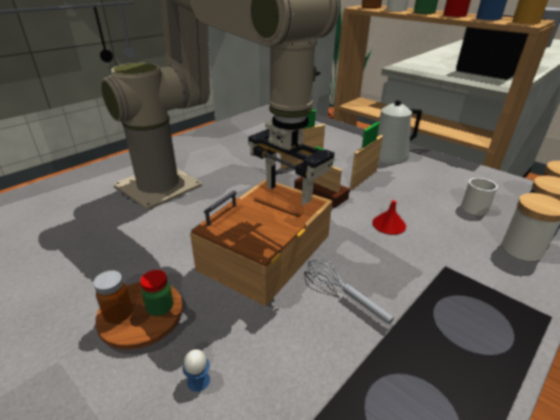

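View pics/side0.png

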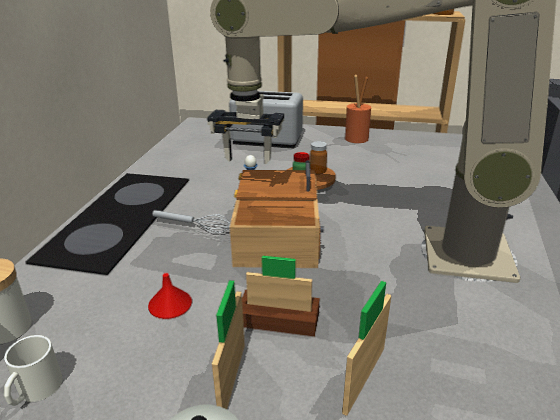

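Side view: three boards with green tabs. One stands in the dark stand at about (280,295). Two taller ones are outside it at (229,345) and (370,345). The bin is at (277,215), the lid handle at (308,178), and the turntable is beyond the bin. Next I'll crop in on the candidate.

Run:
```python
from h import *
c,p,d=load("side0")
cv2.imwrite("pics/crop1.png",cv2.resize(p[160:340,215:335],None,fx=3.3,fy=3.3,interpolation=cv2.INTER_CUBIC))
X=cloud(c,d)
print("tops",[X[v,u].round().tolist() for u,v in((279,268),(279,290),(229,300),(374,300),(280,320),(275,207),(275,240))])
b,g,r=[p[...,i].astype(int) for i in range(3)]
m=(g>1.6*r)&(g>1.6*b)&(g>60)&(d>0)
n,l,st,ce=cv2.connectedComponentsWithStats(m.astype(np.uint8))
for i in range(1,n):
    if st[i,4]>60:
        Q=X[l==i]; print(st[i],np.percentile(Q,[2,50,98],axis=0).round().tolist())
```

```text
tops [[439.0, 351.0, 143.0], [438.0, 355.0, 88.0], [487.0, 531.0, 198.0], [246.0, 489.0, 204.0], [429.0, 388.0, 35.0], [514.0, 49.0, 114.0], [489.0, 161.0, 84.0]]
[293 162  12   8  78] [[490.0, -297.0, 75.0], [509.0, -286.0, 87.0], [528.0, -277.0, 96.0]]
[262 256  33  22 639] [[407.0, 346.0, 123.0], [441.0, 352.0, 146.0], [474.0, 355.0, 166.0]]
[217 281  19  61 514] [[484.0, 493.0, 150.0], [488.0, 556.0, 194.0], [497.0, 579.0, 206.0]]
[359 281  27  59 737] [[230.0, 442.0, 149.0], [249.0, 494.0, 187.0], [265.0, 525.0, 206.0]]
```

View pics/crop1.png

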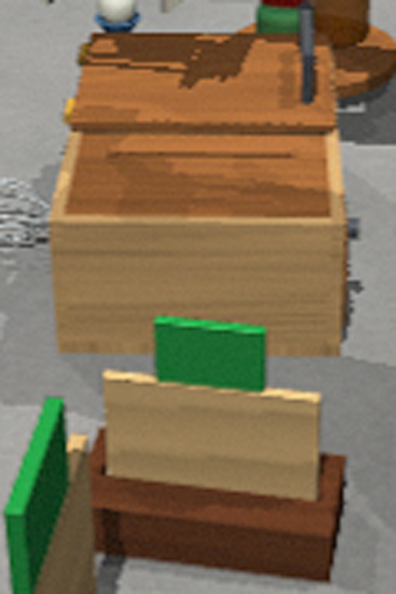

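The crop shows the board standing in the dark stand, with its tab about 70 wide and its top at z≈165, which matches the divider. The other two have tops near 206 and are decoys. The slot in the fixed top is visible at crop (200,155). Next I'll fit the yaws.

Run:
```python
from h import *
def line(P):
    f=cv2.fitLine(P.astype(np.float32),cv2.DIST_HUBER,0,.01,.01).ravel(); a=np.degrees(np.arctan2(f[1],f[0]));return a,f[2:]
def feats(c,p,d,nm):
    X=cloud(c,d); x,y,z=X[...,0],X[...,1],X[...,2]; ok=d>0
    b,g,r=[p[...,i].astype(int) for i in range(3)]
    m=ok&(g>1.6*r)&(g>1.6*b)&(z>128)&(z<160)&(y<400)&(y>320)
    Q=X[m];
    if len(Q)>50:
        print(nm,"tab",len(Q),line(Q[:,:2]),Q.min(0).round(),Q.max(0).round())
    m=ok&(z>112)&(z<127)&(x>350)&(x<680)&(y>-220)&(y<220)
    Q=X[m]; print(nm,"bintop",len(Q),np.median(Q[:,2]),cv2.minAreaRect(Q[:,:2].astype(np.float32)))
    m=ok&(z>30)&(z<105)&(x>400)&(x<600)&(y>120)&(y<200)
    Q=X[m]
    if len(Q)>100: print(nm,"left",len(Q),line(Q[:,:2]),Q.min(0).round(),Q.max(0).round())
for n in("side","scene"):
    feats(*load(n+"0"),n)
```

```text
side tab 420 (np.float32(1.1123838), array([439.91574, 351.83746], dtype=float32)) [407. 348. 128.] [475. 356. 160.]
side bintop 2752 120.85784525112115 ((521.5761108398438, 18.410171508789062), (227.4217987060547, 306.7850646972656), 10.03502082824707)
side left 1980 (np.float32(9.93959), array([499.65994, 163.59955], dtype=float32)) [400. 142.  30.] [600. 186. 105.]
scene bintop 2529 121.20575027865323 ((525.100341796875, 5.950714111328125), (229.05148315429688, 323.7585754394531), 10.347010612487793)
```

Run:
```python
from h import *
s=bot.state(); print(s["t"],np.round(s["tool_rot"],3).tolist(),np.round(s["tool_pos"],1),s["width"],np.round(s["wrist_force"],1))
c=calibration("wrist");print(np.array(c["pose"]).round(2).tolist(),c["vfov"])
```

```text
0.1 [[-0.0, 1.0, -0.002], [1.0, 0.0, 0.0], [0.0, -0.002, -1.0]] [5.995e+02 1.000e-01 2.177e+02] 93.12866985766625 [ 0.4 -0.2 -0.9]
[[1.0, -0.0, -0.0, 600.9], [-0.0, -0.97, -0.25, 68.43], [-0.0, 0.25, -0.97, 383.77], [0.0, 0.0, 0.0, 1.0]] 70.26352002393587
```

```bash
cat > go.py <<'E'
# prints fractions to reach a world TCP x y z with tool-y yaw (deg, world angle of tool y)
import sys; from h import *
from scipy.spatial.transform import Rotation as R
x,y,z,yaw=map(float,sys.argv[1:5]); s=bot.state(); M=np.array(s["tool_rot"])
d=M.T@(np.array([x,y,z])-s["tool_pos"])
a=np.radians(yaw); ty=np.array([np.cos(a),np.sin(a),0]); tz=np.array([0,0,-1.]); tgt=np.c_[np.cross(ty,tz),ty,tz]
print("t",s["t"],"pos",np.round(s["tool_pos"],1),"q",np.round(s["q"],0),"shift",(d/150).round(4),"rot",(R.from_matrix(M.T@tgt).as_rotvec()/np.pi).round(4))
E
python3 -m pendant '[{"dz":-0.3},{"dx":0.3,"dy":-0.2,"dz":-0.6},{"dx":1,"dy":-1,"dz":-0.8,"rz":-0.506},{"dx":1,"dy":-1,"dz":-0.8,"rz":-0.506},{"dx":1,"dy":-1,"dz":-0.8,"rz":-0.506},{"dx":1,"dy":-1,"dz":-0.8,"rz":-0.506},{"dx":1,"dy":-1,"dz":-0.8,"rz":-0.506},{"dx":1,"dy":-1,"dz":-0.8,"rz":-0.506},{"dx":1,"dy":-1,"dz":-0.8,"rz":-0.506},{"dx":1,"dy":-1,"dz":-0.8,"rz":-0.506},{"dx":1,"dy":-1,"dz":-0.8,"rz":-0.506},{"dx":1,"dy":-1,"dz":-0.8,"rz":-0.506},{"dx":1,"dy":-1,"dz":-0.8,"rz":-0.506},{"dx":1,"dy":-1,"dz":-0.8,"rz":-0.506}]' -1
python3 go.py 440 290 320 91.1; python3 go.py 440 348 320 91.1
```

```text
t 0.1 pos [5.995e+02 1.000e-01 2.177e+02] q [-5.  8. 85. -0. 87. -5.] shift [ 1.9329 -1.0643 -0.6801] rot [-4.000e-04 -5.000e-04 -5.061e-01]
t 0.1 pos [5.995e+02 1.000e-01 2.177e+02] q [-5.  8. 85. -0. 87. -5.] shift [ 2.3196 -1.0643 -0.68  ] rot [-4.000e-04 -5.000e-04 -5.061e-01]invalid input at $[0]: expected keys dx, dy, dz, rx, ry, rz
```

```bash
python3 -m pendant '[{"dx":0,"dy":0,"dz":-0.3,"rx":0,"ry":0,"rz":0},{"dx":0.3,"dy":-0.2,"dz":-0.6,"rx":0,"ry":0,"rz":-0.04},{"dx":1,"dy":-1,"dz":-0.8,"rx":0,"ry":0,"rz":-0.506},{"dx":1,"dy":-1,"dz":-0.8,"rx":0,"ry":0,"rz":-0.506},{"dx":1,"dy":-1,"dz":-0.8,"rx":0,"ry":0,"rz":-0.506},{"dx":1,"dy":-1,"dz":-0.8,"rx":0,"ry":0,"rz":-0.506},{"dx":1,"dy":-1,"dz":-0.8,"rx":0,"ry":0,"rz":-0.506},{"dx":1,"dy":-1,"dz":-0.8,"rx":0,"ry":0,"rz":-0.506},{"dx":1,"dy":-1,"dz":-0.8,"rx":0,"ry":0,"rz":-0.506},{"dx":1,"dy":-1,"dz":-0.8,"rx":0,"ry":0,"rz":-0.506},{"dx":1,"dy":-1,"dz":-0.8,"rx":0,"ry":0,"rz":-0.506},{"dx":1,"dy":-1,"dz":-0.8,"rx":0,"ry":0,"rz":-0.506},{"dx":1,"dy":-1,"dz":-0.8,"rx":0,"ry":0,"rz":-0.506},{"dx":1,"dy":-1,"dz":-0.8,"rx":0,"ry":0,"rz":-0.506}]' -1
python3 go.py 440 290 320 91.1; python3 go.py 440 348 320 91.1
```

```text
t: 1.5
tool_pos: [449.9, 150.0, 338.3]
tool_rot: [[-1.0, -0.015, -0.001], [-0.015, 1.0, -0.0], [0.001, -0.0, -1.0]]
wrist_force: [0.5, 0.1, 0.3]
width: 92.8
grip_force: 0.0
t 1.5 pos [449.9 150.  338.3] q [ 12. -13.  93.   0. 100. -79.] shift [0.0514 0.9342 0.1222] rot [-0.     -0.0002 -0.0012]
t 1.5 pos [449.9 150.  338.3] q [ 12. -13.  93.   0. 100. -79.] shift [0.0455 1.3209 0.1222] rot [-0.     -0.0002 -0.0012]
```

```bash
python3 -c "
from h import *
shot('wrist','w1')"
python3 -m pendant '[{"dx":0,"dy":1,"dz":0,"rx":0,"ry":0,"rz":0},{"dx":0.05,"dy":1,"dz":0,"rx":0,"ry":0,"rz":0},{"dx":0.05,"dy":1,"dz":0,"rx":0,"ry":0,"rz":0},{"dx":0.05,"dy":1,"dz":0,"rx":0,"ry":0,"rz":0},{"dx":0.05,"dy":1,"dz":0,"rx":0,"ry":0,"rz":0},{"dx":0.05,"dy":1,"dz":0,"rx":0,"ry":0,"rz":0}]'
python3 - <<'E'
from h import *
c,p,d=shot('wrist','w2')
p1=load('w1')[1]
cv2.imwrite('pics/w12.png',cv2.resize(np.hstack([p1,p]),None,fx=.71,fy=.71,interpolation=cv2.INTER_AREA))
E
```

```text
t: 2.15
tool_pos: [439.8, 299.1, 338.6]
tool_rot: [[-1.0, -0.017, -0.0], [-0.017, 1.0, -0.001], [0.0, -0.001, -1.0]]
wrist_force: [-0.6, -0.4, 1.2]
width: 92.9
grip_force: 0.0
```

View pics/w12.png

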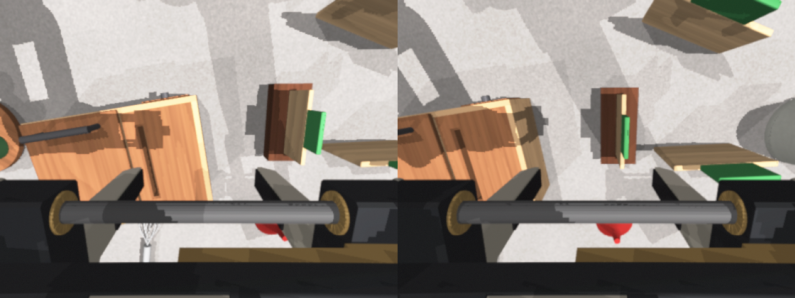

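Left half (w1): the slot shows as a dark line from about (138,125) to (156,195), with the lid and handle to its left. Right half (w2): the divider is in the stand at (625,135), with the decoys off to the right.

Run:
```python
from h import *
c,p,d=load("w2"); X=cloud(c,d); b,g,r=[p[...,i].astype(int) for i in range(3)]
m=(d>0)&(g>1.5*r)&(g>1.5*b)&(X[...,1]>330)&(X[...,1]<375)&(X[...,0]<490)&(X[...,2]>155)&(X[...,2]<172)
Q=X[m]; print("tabtop",len(Q),Q.mean(0).round(1),Q.min(0).round(1),Q.max(0).round(1),cv2.minAreaRect(Q[:,:2].astype(np.float32)))
m=(d>0)&(abs(X[...,2]-118)<6)&(X[...,1]>330)&(X[...,1]<375)&(X[...,0]<540)
Q=X[m]; print("shoulder",len(Q),Q.mean(0).round(1),Q.min(0).round(1),Q.max(0).round(1))
c,p,d=load("w1"); X=cloud(c,d)
cv2.imwrite("pics/crop2.png",cv2.resize(p[120:300,130:320],None,fx=3.3,fy=3.3,interpolation=cv2.INTER_CUBIC))
# slot: depth below top around slot
n=np.array([-.174,.985]);Y=(X[...,:2]-[525,6])@n; Xb=(X[...,:2]-[525,6])@[.985,.174]
m=(d>0)&(Y>25)&(Y<75)&(abs(Xb)<90)&(X[...,2]<114); print("deep",m.sum(),np.argwhere(m).min(0),np.argwhere(m).max(0))
m=(d>0)&(abs(X[...,2]-120)<6)&(Y>15)&(Y<200)&(abs(Xb)<150);Q=X[m]; print("top",Q[:,2].mean(),cv2.minAreaRect(Q[:,:2].astype(np.float32)))
```

```text
tabtop 429 [441.2 347.5 164.1] [407.7 343.7 155.3] [477.3 352.  166.7] ((442.541259765625, 347.89788818359375), (69.65162658691406, 7.61118745803833), 0.8407453894615173)
shoulder 356 [434.6 347.2 117.5] [373.4 343.1 112.1] [512.3 353.7 124. ]
deep 748 [177 194] [275 223]
top 119.79436862637766 ((498.3828430175781, 90.28260040283203), (205.25270080566406, 144.55943298339844), 10.06576919555664)
```

View pics/crop2.png

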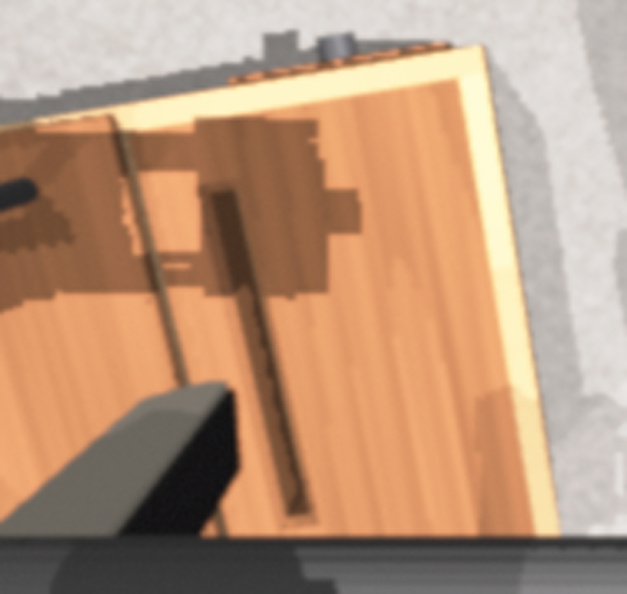

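```bash
python3 - <<'E'
from h import *
c,p,d=load("w1")
def onz(u,v,z):
    T=np.array(c["pose"]); a=pt(c,[1.],[u],[v])[0]-T[:3,3]; return T[:3,3]+a*(z-T[2,3])/a[2]
A,B=onz(197,176.7,120),onz(221.8,277.9,120); v=B-A
print(A,B,"len",np.linalg.norm(v),"mid",(A+B)/2,"yaw",np.degrees(np.arctan2(v[1],v[0])))
E
python3 go.py 442 347.7 126 91
```

```text
[440.55739355  42.55565407 120.        ] [583.70489827  69.80791211 120.        ] len 145.71854266822615 mid [512.13114591  56.18178309 120.        ] yaw 10.778916108034515
t 2.2 pos [440.  298.8 338.8] q [ 29.  -4.  85.  -0.  99. -62.] shift [-0.0183  0.3263  1.4183] rot [-0.0001  0.0001 -0.0002]
```

```bash
python3 -m pendant '[{"dx":-0.018,"dy":0.2,"dz":0,"rx":0,"ry":0,"rz":0},{"dx":-0.018,"dy":0.326,"dz":0.3,"rx":0,"ry":0,"rz":0},{"dx":-0.018,"dy":0.326,"dz":0.6,"rx":0,"ry":0,"rz":0},{"dx":-0.018,"dy":0.326,"dz":0.8,"rx":0,"ry":0,"rz":0},{"dx":-0.018,"dy":0.326,"dz":0.9,"rx":0,"ry":0,"rz":0},{"dx":-0.018,"dy":0.326,"dz":0.9,"rx":0,"ry":0,"rz":0},{"dx":-0.018,"dy":0.326,"dz":0.9,"rx":0,"ry":0,"rz":0}]' 0.2
python3 go.py 442 347.7 126 91
```

```text
t: 2.9
tool_pos: [442.5, 348.5, 205.5]
tool_rot: [[-1.0, -0.017, 0.002], [-0.017, 1.0, 0.001], [-0.002, 0.001, -1.0]]
wrist_force: [0.1, -0.4, 0.7]
width: 41.6
grip_force: 0.0
t 2.9 pos [442.5 348.5 205.5] q [ 33.   2.  92.  -0.  85. -58.] shift [ 0.0046 -0.0061  0.5303] rot [0.0004 0.0006 0.    ]
```

```bash
python3 -m pendant '[{"dx":0.005,"dy":-0.006,"dz":0.25,"rx":0,"ry":0,"rz":0},{"dx":0.005,"dy":-0.006,"dz":0.45,"rx":0,"ry":0,"rz":0},{"dx":0.005,"dy":-0.006,"dz":0.53,"rx":0,"ry":0,"rz":0},{"dx":0.005,"dy":-0.006,"dz":0.53,"rx":0,"ry":0,"rz":0},{"dx":0.005,"dy":-0.006,"dz":0.53,"rx":0,"ry":0,"rz":0}]'
python3 -m pendant '[{"dx":0,"dy":0,"dz":0,"rx":0,"ry":0,"rz":0},{"dx":0,"dy":0,"dz":0,"rx":0,"ry":0,"rz":0},{"dx":0,"dy":0,"dz":0,"rx":0,"ry":0,"rz":0},{"dx":0,"dy":0,"dz":0,"rx":0,"ry":0,"rz":0},{"dx":0,"dy":0,"dz":0,"rx":0,"ry":0,"rz":0},{"dx":0,"dy":0,"dz":0,"rx":0,"ry":0,"rz":0}]' 1 30
```

```text
t: 3.4
tool_pos: [442.0, 348.6, 126.5]
tool_rot: [[-1.0, -0.019, 0.002], [-0.019, 1.0, 0.002], [-0.002, 0.002, -1.0]]
wrist_force: [0.4, -0.2, 0.4]
width: 37.5
grip_force: 0.0
t: 4.0
tool_pos: [440.9, 347.9, 124.6]
tool_rot: [[-1.0, -0.019, 0.0], [-0.019, 1.0, 0.0], [-0.0, 0.0, -1.0]]
wrist_force: [-0.2, -1.5, 3.9]
width: 7.4
grip_force: 30.0
```

```bash
python3 -m pendant '[{"dx":0,"dy":0,"dz":-0.1,"rx":0,"ry":0,"rz":0},{"dx":0,"dy":0,"dz":-0.3,"rx":0,"ry":0,"rz":0},{"dx":0,"dy":0,"dz":-0.5,"rx":0,"ry":0,"rz":0},{"dx":0,"dy":0,"dz":-0.7,"rx":0,"ry":0,"rz":0},{"dx":0,"dy":0,"dz":-0.9,"rx":0,"ry":0,"rz":0},{"dx":0,"dy":0,"dz":-1,"rx":0,"ry":0,"rz":0},{"dx":0,"dy":0,"dz":-1,"rx":0,"ry":0,"rz":0},{"dx":0,"dy":0,"dz":-1,"rx":0,"ry":0,"rz":0}]'
python3 go.py 478 208 285 100.3;python3 go.py 513 56 285 100.3
```

```text
t: 4.8
tool_pos: [440.5, 347.8, 273.2]
tool_rot: [[-1.0, -0.019, -0.001], [-0.019, 1.0, -0.0], [0.001, -0.0, -1.0]]
wrist_force: [-0.1, -1.1, -1.6]
width: 8.4
grip_force: 30.0
t 4.8 pos [440.5 347.8 273.2] q [ 33.   1.  87.   0.  93. -58.] shift [-0.2325 -0.9363 -0.0786] rot [-0.0001 -0.0003 -0.0512]
t 4.8 pos [440.5 347.8 273.2] q [ 33.   1.  87.   0.  93. -58.] shift [-0.4467 -1.9539 -0.0783] rot [-0.0001 -0.0003 -0.0512]
```

```bash
python3 -m pendant '[{"dx":-0.03,"dy":-0.1,"dz":-0.05,"rx":0,"ry":0,"rz":0},{"dx":-0.07,"dy":-0.3,"dz":-0.08,"rx":0,"ry":0,"rz":-0.02},{"dx":-0.13,"dy":-0.53,"dz":-0.08,"rx":0,"ry":0,"rz":-0.04},{"dx":-0.19,"dy":-0.76,"dz":-0.08,"rx":0,"ry":0,"rz":-0.051},{"dx":-0.23,"dy":-0.94,"dz":-0.08,"rx":0,"ry":0,"rz":-0.051},{"dx":-0.23,"dy":-0.94,"dz":-0.08,"rx":0,"ry":0,"rz":-0.051}]'
python3 go.py 513 56 285 100.3
```

```text
t: 5.4
tool_pos: [478.1, 203.6, 284.7]
tool_rot: [[-0.985, -0.174, -0.002], [-0.174, 0.985, -0.002], [0.002, -0.002, -1.0]]
wrist_force: [-1.0, 0.9, -1.2]
width: 8.3
grip_force: 30.0
t 5.4 pos [478.1 203.6 284.7] q [ 17.  -6.  92.  -0.  94. -83.] shift [-5.7300e-02 -1.0098e+00 -2.0000e-04] rot [-0.0006 -0.0008 -0.0014]
```

```bash
python3 -m pendant '[{"dx":-0.01,"dy":-0.1,"dz":0,"rx":0,"ry":0,"rz":0},{"dx":-0.03,"dy":-0.3,"dz":0,"rx":0,"ry":0,"rz":0},{"dx":-0.05,"dy":-0.5,"dz":0,"rx":0,"ry":0,"rz":-0.0014},{"dx":-0.057,"dy":-0.6,"dz":0,"rx":0,"ry":0,"rz":-0.0014},{"dx":-0.057,"dy":-0.6,"dz":0,"rx":0,"ry":0,"rz":-0.0014},{"dx":-0.057,"dy":-0.6,"dz":0,"rx":0,"ry":0,"rz":-0.0014},{"dx":-0.057,"dy":-0.6,"dz":0,"rx":0,"ry":0,"rz":-0.0014}]'
python3 - <<'E'
from h import *
s=bot.state();print(np.round(s["tool_pos"],1))
c,p,d=shot('wrist','w3'); c2,p2,d2=shot('side','s3'); shot('scene','c3')
X=cloud(c2,d2);b,g,r=[p2[...,i].astype(int) for i in range(3)]
m=(d2>0)&(g>1.6*r)&(g>1.6*b)&(X[...,2]>270)&(X[...,1]<220)&(X[...,1]>40)
Q=X[m]; print(len(Q),Q.min(0),Q.max(0))
pos=np.array(s["tool_pos"]);R=np.array(s["tool_rot"])
L=(X-pos)@R
m=(d2>0)&(abs(L[...,1])<12)&(abs(L[...,0])<90)&(L[...,2]>15)&(L[...,2]<120); Q=L[m]; print("board local x,z range",len(Q),np.percentile(Q,[0.5,2,50,98,99.5],axis=0).round(1).tolist())
k=(Q[:,2]>20)&(Q[:,2]<105);print(np.polyfit(Q[k,0],Q[k,1],1),np.polyfit(Q[k,2],Q[k,1],1))
cv2.imwrite('pics/w3b.png',cv2.resize(p[0:330],None,fx=1.4,fy=1.4,interpolation=cv2.INTER_CUBIC))
E
```

```text
t: 6.1
tool_pos: [502.0, 121.4, 286.0]
tool_rot: [[-0.983, -0.183, -0.0], [-0.183, 0.983, 0.0], [0.0, 0.0, -1.0]]
wrist_force: [0.5, 0.1, -1.2]
width: 8.3
grip_force: 30.0
[502.  121.4 286. ]
418 [464.51969532 115.4884143  280.94073585] [536.7137202  151.12679904 472.49482927]
board local x,z range 2125 [[-70.7, -0.4, 15.7], [-68.6, 0.6, 16.9], [-1.3, 4.4, 62.9], [65.7, 8.4, 111.5], [67.9, 9.6, 113.3]]
[-3.91881789e-04  4.47665530e+00] [-1.29926937e-03  4.55746751e+00]
```

View pics/w3b.png

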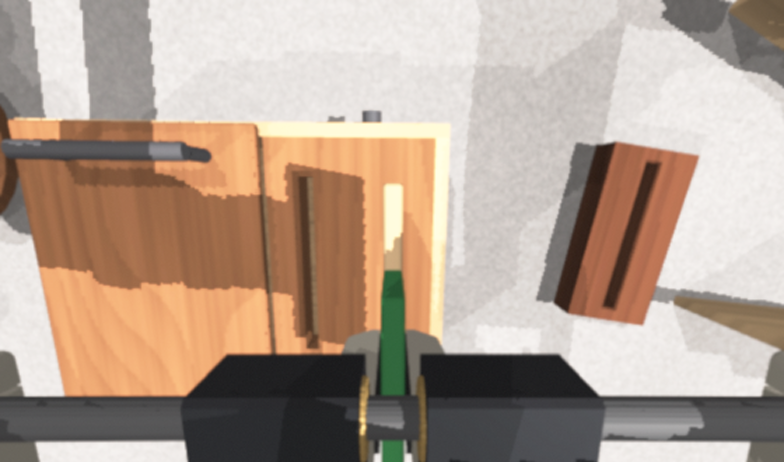

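Wrist view: the slot runs from (304,176) to (313,348). The held board's shoulder top starts at (393,184), and its sides run parallel to the tool.

Run:
```python
from h import *
c,p,d=load("w3"); T=np.array(c["pose"])
def onz(u,v,z):
    a=pt(c,[1.],[u],[v])[0]-T[:3,3]; return T[:3,3]+a*(z-T[2,3])/a[2]
A,B=onz(217.5,125.7,120),onz(223.6,248.6,120); v=B-A
print("slot len",np.linalg.norm(v),"mid",(A+B)/2,"yaw",np.degrees(np.arctan2(v[1],v[0])))
pos=np.array([502.,121.4,286]); R=np.array([[-.983,-.183,0],[-.183,.983,0],[0,0,-1]])
for w in((393/1.4,184/1.4),): print("shoulder front local",(onz(*w,279.4)-pos)@R)
X=cloud(c,d); L=(X-pos)@R
m=(d>0)&(abs(L[...,1])<12)&(L[...,0]>40)&(L[...,0]<85)&(L[...,2]<15)&(L[...,2]>-3); Q=L[m]; print(len(Q),np.percentile(Q,[1,50,99],axis=0).round(1).tolist())
n=(d>0)&(abs(X[...,2]-120)<5);
Y=(X[...,:2]-[525,6])@[-.174,.985]; Xb=(X[...,:2]-[525,6])@[.985,.174]
k=n&(abs(Xb)<150)&(Y>22)&(Y<180); Q=np.c_[Xb[k],Y[k]]; print("front x, left y",np.percentile(Q,[.2,1,99,99.8],axis=0).round(1).tolist())
# scene/side estimate of left face yaw via slot deep pixels in side view
c,p,d=load("side0"); X=cloud(c,d)
Y=(X[...,:2]-[525,6])@[-.174,.985]; Xb=(X[...,:2]-[525,6])@[.985,.174]
k=(d>0)&(abs(Xb)<150)&(Y>140)&(Y<180)&(X[...,2]>30)&(X[...,2]<110); print("leftface",np.median(Y[k]),np.percentile(Xb[k],[.5,99.5]),np.polyfit(Xb[k],Y[k],1))
```

```text
slot len 140.75381194809208 mid [511.37082111  55.06678328 120.        ] yaw 10.48098783073748
shoulder front local [67.03227239  0.51381492  6.6       ]
679 [[40.2, -3.4, 5.6], [53.9, 0.7, 7.0], [67.3, 4.2, 8.8]]
front x, left y [[-113.8, 22.2], [-112.8, 23.1], [66.1, 158.7], [69.8, 159.6]]
leftface 159.62448479646216 [-117.86442634  103.79553596] [5.30787986e-03 1.59496863e+02]
```

```bash
python3 go.py 509.7 54.4 250 100.4
```

```text
t 6.25 pos [502.1 121.4 286.1] q [  8.  -7.  92.   0.  94. -93.] shift [ 0.0323 -0.4483  0.2407] rot [ 0.0001 -0.      0.001 ]
```

```bash
python3 -m pendant '[{"dx":0.02,"dy":-0.1,"dz":0,"rx":0,"ry":0,"rz":0.001},{"dx":0.03,"dy":-0.3,"dz":0,"rx":0,"ry":0,"rz":0.001},{"dx":0.032,"dy":-0.448,"dz":0,"rx":0,"ry":0,"rz":0.001},{"dx":0.032,"dy":-0.448,"dz":0.1,"rx":0,"ry":0,"rz":0.001},{"dx":0.032,"dy":-0.448,"dz":0.2,"rx":0,"ry":0,"rz":0.001},{"dx":0.032,"dy":-0.448,"dz":0.24,"rx":0,"ry":0,"rz":0.001},{"dx":0.032,"dy":-0.448,"dz":0.24,"rx":0,"ry":0,"rz":0.001},{"dx":0.032,"dy":-0.448,"dz":0.24,"rx":0,"ry":0,"rz":0.001}]'
python3 - <<'E'
from h import *
s=bot.state();pos=np.array(s["tool_pos"]);R=np.array(s["tool_rot"]);print(pos.round(1))
c,p,d=shot('side','s4'); shot('scene','c4'); X=cloud(c,d); L=(X-pos)@R
m=(d>0)&(abs(L[...,1])<12)&(abs(L[...,0])<90)&(L[...,2]>15)&(L[...,2]<113); Q=L[m]; print(len(Q),np.percentile(Q,[0.5,2,50,98,99.5],axis=0).round(1).tolist())
a=cv2.resize(p[130:270,200:340],None,fx=2.8,fy=2.8,interpolation=cv2.INTER_CUBIC); b=cv2.resize(load('c4')[1][130:270,200:340],None,fx=2.8,fy=2.8,interpolation=cv2.INTER_CUBIC)
cv2.imwrite('pics/v4.png',np.hstack([a,b]))
E
python3 go.py 509.7 54.4 234 100.4
```

```text
t: 7.05
tool_pos: [509.6, 54.2, 250.0]
tool_rot: [[-0.984, -0.18, -0.001], [-0.18, 0.984, 0.0], [0.001, 0.0, -1.0]]
wrist_force: [0.3, -0.2, -0.1]
width: 7.9
grip_force: 30.0
[509.6  54.2 250. ]
1850 [[-70.6, -1.2, 15.4], [-68.4, -0.2, 16.5], [-1.6, 4.3, 62.0], [65.3, 8.7, 110.3], [67.6, 9.6, 111.8]]
t 7.15 pos [510.1  54.  250.8] q [   0.   -7.   96.    0.   90. -100.] shift [0.0024 0.0029 0.1118] rot [-0.      0.0003 -0.0001]
```

View pics/v4.png

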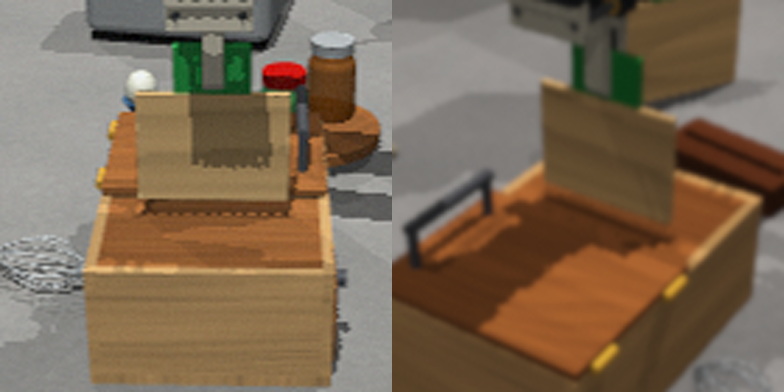

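The board hangs parallel over the slot in both views, so I'll lower it gently.

```bash
python3 -m pendant '[{"dx":0,"dy":0.002,"dz":0.05,"rx":0,"ry":0,"rz":0},{"dx":0,"dy":0.002,"dz":0.08,"rx":0,"ry":0,"rz":0},{"dx":0,"dy":0.002,"dz":0.1,"rx":0,"ry":0,"rz":0},{"dx":0,"dy":0.002,"dz":0.115,"rx":0,"ry":0,"rz":0},{"dx":0,"dy":0.002,"dz":0.13,"rx":0,"ry":0,"rz":0},{"dx":0,"dy":0.002,"dz":0.145,"rx":0,"ry":0,"rz":0},{"dx":0,"dy":0.002,"dz":0.16,"rx":0,"ry":0,"rz":0},{"dx":0,"dy":0.002,"dz":0.16,"rx":0,"ry":0,"rz":0}]'
```

```text
t: 7.95
tool_pos: [509.6, 53.9, 225.8]
tool_rot: [[-0.984, -0.179, -0.0], [-0.179, 0.984, 0.0], [0.0, 0.0, -1.0]]
wrist_force: [0.3, 0.7, -1.8]
width: 7.8
grip_force: 30.0
```

Foot is at 111 and the force is still low, so it has entered the slot. Next, further down.

```bash
python3 -m pendant '[{"dx":0,"dy":0,"dz":0.03,"rx":0,"ry":0,"rz":0},{"dx":0,"dy":0,"dz":0.06,"rx":0,"ry":0,"rz":0},{"dx":0,"dy":0,"dz":0.09,"rx":0,"ry":0,"rz":0},{"dx":0,"dy":0,"dz":0.12,"rx":0,"ry":0,"rz":0},{"dx":0,"dy":0,"dz":0.15,"rx":0,"ry":0,"rz":0},{"dx":0,"dy":0,"dz":0.18,"rx":0,"ry":0,"rz":0},{"dx":0,"dy":0,"dz":0.18,"rx":0,"ry":0,"rz":0}]'
```

```text
t: 8.65
tool_pos: [509.3, 53.9, 198.2]
tool_rot: [[-0.984, -0.179, -0.001], [-0.179, 0.984, 0.0], [0.001, 0.0, -1.0]]
wrist_force: [-0.8, 0.2, -1.0]
width: 8.1
grip_force: 30.0
```

```bash
python3 -m pendant '[{"dx":0,"dy":0,"dz":0.04,"rx":0,"ry":0,"rz":0},{"dx":0,"dy":0,"dz":0.09,"rx":0,"ry":0,"rz":0},{"dx":0,"dy":0,"dz":0.14,"rx":0,"ry":0,"rz":0},{"dx":0,"dy":0,"dz":0.19,"rx":0,"ry":0,"rz":0},{"dx":0,"dy":0,"dz":0.24,"rx":0,"ry":0,"rz":0},{"dx":0,"dy":0,"dz":0.29,"rx":0,"ry":0,"rz":0},{"dx":0,"dy":0,"dz":0.34,"rx":0,"ry":0,"rz":0},{"dx":0,"dy":0,"dz":0.38,"rx":0,"ry":0,"rz":0},{"dx":0,"dy":0,"dz":0.41,"rx":0,"ry":0,"rz":0},{"dx":0,"dy":0,"dz":0.43,"rx":0,"ry":0,"rz":0},{"dx":0,"dy":0,"dz":0.43,"rx":0,"ry":0,"rz":0}]'
```

```text
t: 9.75
tool_pos: [509.6, 53.9, 134.2]
tool_rot: [[-0.984, -0.179, -0.001], [-0.179, 0.984, -0.0], [0.001, 0.0, -1.0]]
wrist_force: [0.9, 0.7, -0.8]
width: 7.8
grip_force: 30.0
```

```bash
python3 -m pendant '[{"dx":0,"dy":0,"dz":0.01,"rx":0,"ry":0,"rz":0},{"dx":0,"dy":0,"dz":0.02,"rx":0,"ry":0,"rz":0},{"dx":0,"dy":0,"dz":0.03,"rx":0,"ry":0,"rz":0},{"dx":0,"dy":0,"dz":0.04,"rx":0,"ry":0,"rz":0},{"dx":0,"dy":0,"dz":0.04,"rx":0,"ry":0,"rz":0}]'
```

```text
t: 10.25
tool_pos: [509.7, 53.9, 128.4]
tool_rot: [[-0.984, -0.179, -0.0], [-0.179, 0.984, 0.0], [0.0, 0.0, -1.0]]
wrist_force: [0.7, 0.5, -1.6]
width: 8.3
grip_force: 30.0
```

```bash
python3 -m pendant '[{"dx":0,"dy":0,"dz":0.007,"rx":0,"ry":0,"rz":0},{"dx":0,"dy":0,"dz":0.013,"rx":0,"ry":0,"rz":0},{"dx":0,"dy":0,"dz":0.02,"rx":0,"ry":0,"rz":0},{"dx":0,"dy":0,"dz":0.02,"rx":0,"ry":0,"rz":0}]'
```

```text
t: 10.65
tool_pos: [510.4, 53.9, 126.6]
tool_rot: [[-0.984, -0.179, 0.001], [-0.179, 0.984, 0.0], [-0.001, -0.0, -1.0]]
wrist_force: [-0.6, 0.4, 4.0]
width: 8.1
grip_force: 30.0
```

```bash
python3 -m pendant '[{"dx":0,"dy":0,"dz":0.005,"rx":0,"ry":0,"rz":0},{"dx":0,"dy":0,"dz":0.01,"rx":0,"ry":0,"rz":0},{"dx":0,"dy":0,"dz":0.01,"rx":0,"ry":0,"rz":0}]'
python3 - <<'E'
from h import *
c,p,d=shot('side','s5');X=cloud(c,d);b,g,r=[p[...,i].astype(int) for i in range(3)]
m=(d>0)&(g>1.6*r)&(g>1.6*b)&(X[...,1]<100)&(X[...,1]>20)&(X[...,2]<200)
Q=X[m]; print(len(Q),Q.min(0),Q.max(0))
E
```

```text
t: 10.95
tool_pos: [510.6, 54.0, 126.5]
tool_rot: [[-0.984, -0.179, 0.002], [-0.179, 0.984, 0.0], [-0.002, -0.0, -1.0]]
wrist_force: [-6.0, 1.3, 15.2]
width: 7.6
grip_force: 30.0
297 [477.18904033  46.56868884 119.15830638] [543.20048227  73.78749798 169.83363446]
```

Seated: it stops against the floor, and the tab spans z 119–168. I'll open only a little, because the lid edge is close, and rise.

```bash
python3 -m pendant '[{"dx":0,"dy":0,"dz":-0.01,"rx":0,"ry":0,"rz":0},{"dx":0,"dy":0,"dz":-0.01,"rx":0,"ry":0,"rz":0},{"dx":0,"dy":0,"dz":-0.01,"rx":0,"ry":0,"rz":0},{"dx":0,"dy":0,"dz":-0.01,"rx":0,"ry":0,"rz":0}]' 0.65
python3 -m pendant '[{"dx":0,"dy":0,"dz":-0.05,"rx":0,"ry":0,"rz":0},{"dx":0,"dy":0,"dz":-0.15,"rx":0,"ry":0,"rz":0},{"dx":0,"dy":0,"dz":-0.3,"rx":0,"ry":0,"rz":0},{"dx":0,"dy":0,"dz":-0.5,"rx":0,"ry":0,"rz":0},{"dx":0,"dy":0,"dz":-0.75,"rx":0,"ry":0,"rz":0},{"dx":0,"dy":0,"dz":-1,"rx":0,"ry":0,"rz":0},{"dx":0,"dy":0,"dz":-1,"rx":0,"ry":0,"rz":0},{"dx":0,"dy":0,"dz":-1,"rx":0,"ry":0,"rz":0}]'
python3 - <<'E'
from h import *
c,p,d=shot('side','s6');X=cloud(c,d);b,g,r=[p[...,i].astype(int) for i in range(3)]
m=(d>0)&(g>1.6*r)&(g>1.6*b)&(X[...,1]<100)&(X[...,1]>20)&(X[...,2]<200)
Q=X[m]; print(len(Q),Q.min(0),Q.max(0))
# handle
cen=np.array([520.6,5.2]); ex=np.array([.984,.18]); ey=np.array([-.18,.984])
print("handle nominal",cen-85*ex-70*ey)
for t in("scene0","c3","w1","w3"):
    c,p,d=load(t);X=cloud(c,d);L=np.stack([(X[...,:2]-cen)@ex,(X[...,:2]-cen)@ey],-1)
    m=(d>0)&(abs(L[...,0]+85)<40)&(abs(L[...,1]+70)<80)&(X[...,2]>160)&(X[...,2]<182);Q=L[m]
    if len(Q)>20: print(t,len(Q),np.percentile(Q,[2,50,98],axis=0).round(1).tolist(),np.percentile(X[...,2][m],[2,50,98]).round(1),np.polyfit(Q[:,1],Q[:,0],1))
E
```

```text
t: 11.4
tool_pos: [509.6, 53.9, 125.3]
tool_rot: [[-0.984, -0.179, -0.001], [-0.179, 0.984, 0.0], [0.0, 0.0, -1.0]]
wrist_force: [0.4, 0.2, -1.0]
width: 16.0
grip_force: 0.0
t: 12.2
tool_pos: [510.7, 53.9, 278.1]
tool_rot: [[-0.984, -0.179, 0.004], [-0.179, 0.984, 0.0], [-0.004, -0.001, -1.0]]
wrist_force: [0.5, -0.3, -0.7]
width: 16.2
grip_force: 0.0
409 [477.15086205  47.55773724 122.85733732] [542.68956507  68.71748592 170.68678402]
handle nominal [449.56 -78.98]
scene0 200 [[-88.6, -124.9], [-80.9, -76.9], [-77.7, -16.6]] [162.1 174.7 178.7] [ 1.31391218e-02 -8.05139143e+01]
c3 201 [[-88.2, -124.6], [-80.8, -76.7], [-77.5, -16.5]] [161.4 174.4 178.4] [ 1.72304125e-02 -8.03338246e+01]
w1 1093 [[-90.9, -123.2], [-85.5, -66.8], [-79.6, -15.0]] [167.3 174.8 177. ] [ 5.91386463e-03 -8.50263659e+01]
w3 1891 [[-90.5, -122.9], [-84.6, -66.8], [-79.0, -15.1]] [168.5 175.  177. ] [ 3.32502452e-03 -8.43931377e+01]
```

```bash
python3 go.py 449.6 -79 215 10.4
```

```text
t 12.25 pos [509.9  53.9 276.3] q [   0.   -7.   94.    0.   93. -100.] shift [ 0.555  -0.7992  0.4081] rot [2.000e-04 3.000e-04 4.996e-01]
```

```bash
python3 -m pendant '[{"dx":0.2,"dy":-0.25,"dz":0,"rx":0,"ry":0,"rz":0.05},{"dx":0.4,"dy":-0.5,"dz":0,"rx":0,"ry":0,"rz":0.1},{"dx":0.555,"dy":-0.8,"dz":0,"rx":0,"ry":0,"rz":0.15},{"dx":0.555,"dy":-0.8,"dz":0,"rx":0,"ry":0,"rz":0.2},{"dx":0.555,"dy":-0.8,"dz":0,"rx":0,"ry":0,"rz":0.25},{"dx":0.555,"dy":-0.8,"dz":0,"rx":0,"ry":0,"rz":0.3},{"dx":0.555,"dy":-0.8,"dz":0,"rx":0,"ry":0,"rz":0.35},{"dx":0.555,"dy":-0.8,"dz":0.1,"rx":0,"ry":0,"rz":0.4},{"dx":0.555,"dy":-0.8,"dz":0.2,"rx":0,"ry":0,"rz":0.45},{"dx":0.555,"dy":-0.8,"dz":0.3,"rx":0,"ry":0,"rz":0.5},{"dx":0.555,"dy":-0.8,"dz":0.4,"rx":0,"ry":0,"rz":0.5},{"dx":0.555,"dy":-0.8,"dz":0.4,"rx":0,"ry":0,"rz":0.5},{"dx":0.555,"dy":-0.8,"dz":0.4,"rx":0,"ry":0,"rz":0.5}]' 0
python3 - <<'E'
from h import *
s=bot.state();pos=np.array(s["tool_pos"]);R=np.array(s["tool_rot"])
c,p,d=shot('wrist','w7');X=cloud(c,d);L=(X-pos)@R
m=(d>0)&(X[...,2]>160)&(X[...,2]<182)&(abs(L[...,0])<90)&(abs(L[...,1])<25);Q=L[m]
print(len(Q));print(np.percentile(Q,[1,50,99],axis=0).round(1).tolist(),np.polyfit(Q[:,0],Q[:,1],1))
E
python3 go.py 449.6 -79 152 10.4
```

```text
t: 13.55
tool_pos: [448.7, -78.9, 214.8]
tool_rot: [[-0.182, 0.983, -0.002], [0.983, 0.182, 0.001], [0.001, -0.002, -1.0]]
wrist_force: [-0.2, -0.3, 0.3]
width: 46.4
grip_force: 0.0
2161
[[-41.0, -4.5, 37.8], [10.4, 1.5, 39.9], [54.2, 7.4, 44.6]] [0.00767036 1.36657148]
t 13.6 pos [449.2 -79.1 215.7] q [-16. -15. 107.   0.  88. -27.] shift [-2.000e-04  2.800e-03  4.246e-01] rot [-0.0002 -0.0001  0.0003]
```

View pics/w7.png

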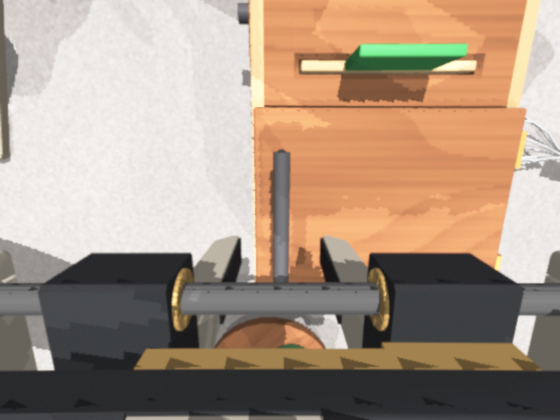

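The view shows the divider home, with its shoulders flush in the slot at (390,66). The handle bar at (281,215) lies centred between the fingers, so I'll go down and grip it.

```bash
python3 -m pendant '[{"dx":0,"dy":0.01,"dz":0.1,"rx":0,"ry":0,"rz":0},{"dx":0,"dy":0.01,"dz":0.25,"rx":0,"ry":0,"rz":0},{"dx":0,"dy":0.01,"dz":0.37,"rx":0,"ry":0,"rz":0},{"dx":0,"dy":0.01,"dz":0.42,"rx":0,"ry":0,"rz":0},{"dx":0,"dy":0.01,"dz":0.42,"rx":0,"ry":0,"rz":0},{"dx":0,"dy":0.01,"dz":0.42,"rx":0,"ry":0,"rz":0}]'
python3 -m pendant '[{"dx":0,"dy":0,"dz":0,"rx":0,"ry":0,"rz":0},{"dx":0,"dy":0,"dz":0,"rx":0,"ry":0,"rz":0},{"dx":0,"dy":0,"dz":0,"rx":0,"ry":0,"rz":0},{"dx":0,"dy":0,"dz":0,"rx":0,"ry":0,"rz":0},{"dx":0,"dy":0,"dz":0,"rx":0,"ry":0,"rz":0},{"dx":0,"dy":0,"dz":0,"rx":0,"ry":0,"rz":0},{"dx":0,"dy":0,"dz":0,"rx":0,"ry":0,"rz":0}]' 1 25
python3 -c "
from h import *
print(bot.state()['q'])"
```

```text
t: 14.2
tool_pos: [451.3, -78.9, 153.2]
tool_rot: [[-0.18, 0.984, 0.001], [0.984, 0.18, -0.0], [-0.0, 0.001, -1.0]]
wrist_force: [-0.4, -0.5, 0.7]
width: 46.6
grip_force: 0.0
t: 14.9
tool_pos: [449.1, -79.3, 152.7]
tool_rot: [[-0.179, 0.984, -0.004], [0.984, 0.179, -0.001], [0.0, -0.004, -1.0]]
wrist_force: [-11.6, -1.5, 8.5]
width: 11.3
grip_force: 25.0
[-1.63689856e+01 -1.28650798e+01  1.11905285e+02 -1.04723894e-01
  8.11799972e+01 -2.66725040e+01]
```

Run:
```python
import numpy as np
for a in [3,6,9,12,15,18,21,24,27,30,33,36,39,42,44,45,46]:
    f=np.radians(14.38+a);t=np.radians(a/3);r=201.3
    dx=195-r*np.cos(f)-17.3*np.sin(t);dz=r*np.sin(f)-50+17.3*(1-np.cos(t))
    print(a,"dy %.3f dz %.3f rx %.4f"%((dx-2)/150,-dz/150,a/3/180))
```

```text
3 dy 0.004 dz -0.068 rx 0.0056
6 dy 0.025 dz -0.134 rx 0.0111
9 dy 0.049 dz -0.199 rx 0.0167
12 dy 0.076 dz -0.263 rx 0.0222
15 dy 0.107 dz -0.325 rx 0.0278
18 dy 0.141 dz -0.386 rx 0.0333
21 dy 0.178 dz -0.445 rx 0.0389
24 dy 0.219 dz -0.501 rx 0.0444
27 dy 0.262 dz -0.555 rx 0.0500
30 dy 0.307 dz -0.607 rx 0.0556
33 dy 0.356 dz -0.656 rx 0.0611
36 dy 0.407 dz -0.703 rx 0.0667
39 dy 0.460 dz -0.747 rx 0.0722
42 dy 0.516 dz -0.788 rx 0.0778
44 dy 0.554 dz -0.813 rx 0.0815
45 dy 0.573 dz -0.825 rx 0.0833
46 dy 0.593 dz -0.837 rx 0.0852
```

```bash
python3 -m pendant '[{"dx":0,"dy":-0.01,"dz":-0.02,"rx":0,"ry":0,"rz":0},{"dx":0,"dy":0.004,"dz":-0.068,"rx":0.006,"ry":0,"rz":0},{"dx":0,"dy":0.025,"dz":-0.134,"rx":0.011,"ry":0,"rz":0},{"dx":0,"dy":0.049,"dz":-0.199,"rx":0.017,"ry":0,"rz":0},{"dx":0,"dy":0.076,"dz":-0.263,"rx":0.022,"ry":0,"rz":0},{"dx":0,"dy":0.107,"dz":-0.325,"rx":0.028,"ry":0,"rz":0},{"dx":0,"dy":0.107,"dz":-0.325,"rx":0.028,"ry":0,"rz":0}]' 1 35
python3 -c "
from h import *
print(bot.state()['moment'])"
```

```text
t: 15.6
tool_pos: [466.7, -76.1, 202.2]
tool_rot: [[-0.18, 0.98, -0.088], [0.984, 0.179, -0.016], [-0.0, -0.089, -0.996]]
wrist_force: [-5.8, -0.6, 1.0]
width: 10.8
grip_force: 35.0
[-0.34018203  0.99219492  0.03615212]
```

Run:
```python
import numpy as np
T={18:(.141,-.386),21:(.178,-.445),24:(.219,-.501),27:(.262,-.555),30:(.307,-.607),33:(.356,-.656),36:(.407,-.703),39:(.460,-.747),42:(.516,-.788),44:(.554,-.813),45:(.573,-.825)}
c,s=np.cos(.028*np.pi),np.sin(.028*np.pi)
for a,(y,z) in T.items():
    y-=.107;z+=.325; print(a,"dy %.3f dz %.3f rx %.3f"%(c*y+s*z,-s*y+c*z,a/540-.028))
```

```text
18 dy 0.029 dz -0.064 rx 0.005
21 dy 0.060 dz -0.126 rx 0.011
24 dy 0.096 dz -0.185 rx 0.016
27 dy 0.134 dz -0.243 rx 0.022
30 dy 0.174 dz -0.298 rx 0.028
33 dy 0.219 dz -0.352 rx 0.033
36 dy 0.266 dz -0.403 rx 0.039
39 dy 0.315 dz -0.451 rx 0.044
42 dy 0.367 dz -0.497 rx 0.050
44 dy 0.402 dz -0.525 rx 0.053
45 dy 0.420 dz -0.539 rx 0.055
```

```bash
python3 -m pendant '[{"dx":0,"dy":0.029,"dz":-0.064,"rx":0.005,"ry":0,"rz":0},{"dx":0,"dy":0.06,"dz":-0.126,"rx":0.011,"ry":0,"rz":0},{"dx":0,"dy":0.096,"dz":-0.185,"rx":0.016,"ry":0,"rz":0},{"dx":0,"dy":0.134,"dz":-0.243,"rx":0.022,"ry":0,"rz":0},{"dx":0,"dy":0.174,"dz":-0.298,"rx":0.028,"ry":0,"rz":0},{"dx":0,"dy":0.219,"dz":-0.352,"rx":0.033,"ry":0,"rz":0},{"dx":0,"dy":0.266,"dz":-0.403,"rx":0.039,"ry":0,"rz":0},{"dx":0,"dy":0.315,"dz":-0.451,"rx":0.044,"ry":0,"rz":0},{"dx":0,"dy":0.367,"dz":-0.497,"rx":0.05,"ry":0,"rz":0},{"dx":0,"dy":0.402,"dz":-0.525,"rx":0.053,"ry":0,"rz":0},{"dx":0,"dy":0.42,"dz":-0.539,"rx":0.055,"ry":0,"rz":0},{"dx":0,"dy":0.42,"dz":-0.539,"rx":0.055,"ry":0,"rz":0},{"dx":0,"dy":0.42,"dz":-0.539,"rx":0.055,"ry":0,"rz":0},{"dx":0,"dy":0.42,"dz":-0.539,"rx":0.055,"ry":0,"rz":0}]'
python3 - <<'E'
from h import *
s=bot.state(); R=np.array(s["tool_rot"]); bar=np.array(s["tool_pos"])-17.3*R[:,2]
cen=np.array([520.6,5.2]); ex=np.array([.984,.18])
x=(bar[:2]-cen)@ex-110; print("bar",bar.round(1),"r",np.hypot(x,bar[2]-120),"angle",np.degrees(np.arctan2(bar[2]-120,-x))-14.38, s["wrist_force"])
c,p,d=shot('scene','c8'); c2,p2,d2=shot('side','s8')
for c,d in((c,d),(c2,d2)):
    X=cloud(c,d); x=(X[...,:2]-cen)@ex-110; y=(X[...,:2]-cen)@[-.18,.984]; z=X[...,2]-120
    # lid plane points: y in lid range
    for lo,hi in((-150,-125),(-15,15)):
        m=(d>0)&(y>lo)&(y<hi)&(z>25)&(z<140)&(x>-190)&(x<-10); 
        if m.sum()>30:
            v=cv2.fitLine(np.c_[x[m],z[m]].astype(np.float32),cv2.DIST_HUBER,0,.01,.01).ravel(); print(lo,m.sum(),np.degrees(np.arctan2(v[1],-v[0])),v[2:], "perp",(v[2]+v[3])*.707)
cv2.imwrite('pics/v8.png',np.hstack([cv2.resize(p[100:320,150:370],(400,400)),cv2.resize(p2[100:320,180:400],(400,400))]))
E
```

```text
t: 17.0
tool_pos: [534.2, -64.1, 277.9]
tool_rot: [[-0.178, 0.95, -0.255], [0.984, 0.172, -0.047], [-0.001, -0.259, -0.966]]
wrist_force: [-9.2, -2.6, 10.4]
width: 10.9
grip_force: 35.0
bar [538.6 -63.3 294.6] r 203.5097750040089 angle 44.695411934568945 [-9.20316286 -2.56138257 10.38202335]
-150 681 -135.73137 [-70.10108  83.16076] perp 9.2331915
-15 579 -135.67114 [-68.17355  82.24277] perp 9.946935
-150 97 -135.70862 [-63.173515  76.17676 ] perp 9.193293
-15 197 -135.79446 [-71.62219   84.261566] perp 8.936037
```

View pics/v8.png

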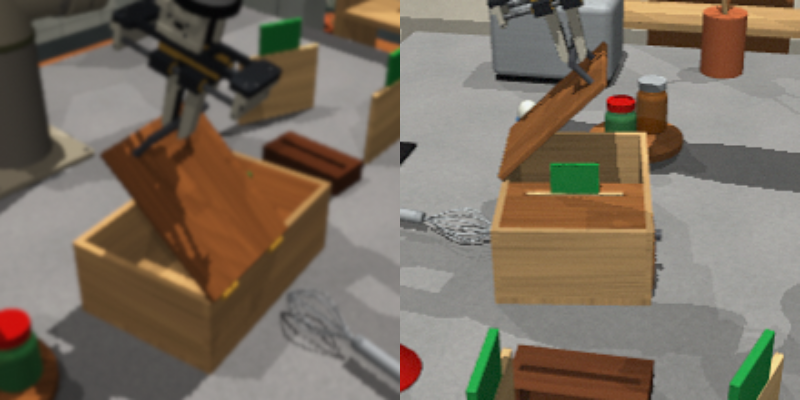

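Both views show the lid held open, fitted at about 44.4°, with the divider home and the bystanders untouched. A small nudge of half a degree, then a check and hand-in.

```bash
python3 -m pendant '[{"dx":0,"dy":0.008,"dz":-0.008,"rx":0,"ry":0,"rz":0},{"dx":0,"dy":0.008,"dz":-0.008,"rx":0,"ry":0,"rz":0},{"dx":0,"dy":0.008,"dz":-0.008,"rx":0,"ry":0,"rz":0},{"dx":0,"dy":0.008,"dz":-0.008,"rx":0,"ry":0,"rz":0},{"dx":0,"dy":0.008,"dz":-0.008,"rx":0,"ry":0,"rz":0},{"dx":0,"dy":0.008,"dz":-0.008,"rx":0,"ry":0,"rz":0}]'
python3 - <<'E'
from h import *
cen=np.array([520.6,5.2]); ex=np.array([.984,.18])
c,p,d=shot('scene','c9'); X=cloud(c,d); x=(X[...,:2]-cen)@ex-110; y=(X[...,:2]-cen)@[-.18,.984]; z=X[...,2]-120
m=(d>0)&(y>-150)&(y<-125)&(z>25)&(z<140)&(x>-190)&(x<-10)
v=cv2.fitLine(np.c_[x[m],z[m]].astype(np.float32),cv2.DIST_HUBER,0,.01,.01).ravel(); a=np.degrees(np.arctan(abs(v[1]/v[0]))); print(a)
if 42<a<48: print(bot.close_job())
E
```

```text
t: 17.7
tool_pos: [535.7, -63.8, 278.9]
tool_rot: [[-0.179, 0.95, -0.255], [0.984, 0.172, -0.047], [-0.001, -0.259, -0.966]]
wrist_force: [-9.6, -2.6, 11.7]
width: 10.7
grip_force: 35.0
44.747833
the job is handed in; nothing more can be done
None
```

The job is handed in at about 18 s of the 64 s: the divider is fully home in the slot and released, and the arm is still holding the lid open at a measured 44.7°.

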